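Open the case's stiff lid onto its stop and stow the U bracket

TASK

Open the stiff lid of the metal case all the way, until it rests against the rubber buffer of its stop, pressing it home gently and no harder than the buffer can take. Then lay the U-shaped metal bracket flat on the floor of the case without dropping it, so that the case is left open with the lid still against the buffer. Leave the tape roll, the black cover and the power supply where they are.

Things in the scene. Friction and masses are not known exactly. Their poses are not given: they have to be found in the camera images.
- case: Metal case, fixed to the bench: an open tray 150 mm (its x) by 200 mm (its y), walls 3 mm thick, rim 55 mm above the bench, rubber-lined floor 10 mm above the bench. Origin: centre of its underside. The hinge runs along its far (+x) side, parallel to its y; its front faces its -x, within about 0.3 rad of the robot's own -x.
- lid_hinge (a point): Middle of the lid's hinge line: 80 mm behind (+x of) the case's centre, 57 mm above the bench. The hinge line runs along the case's y.
- lid (a joint): Lid hinge angle, rad: 0 = shut and level, pi/2 = upright, more = leaning back off the tray. Starts at 0 to 0.2. The lid is a plate 204 mm wide, 6 mm thick, 0.3 kg, reaching 156 mm from the hinge line. The hinge is stiff (0.35 N m friction): the lid stays where it is left. Its travel ends on the buffer, somewhere from 1.75 to 2.05 rad, set anew each time and not reported: feel for it.
- boss (a point): Centre of the lid's handle: a round steel boss, 18 mm diameter, 18 mm long, axis parallel to the hinge line, on a 10 mm wide tongue from the middle of the lid's front edge. 186 mm from the hinge line, 30 mm beyond the lid's edge; lid shut, 5 mm above the hinge. Pinched on its flat ends (closing along the hinge line) it turns between the fingers, so the hand can stay pointing down.
- stop: The lid's stop on the back of the case. Origin in its clamped mount, by the hinge line. A rigid steel arm, leaning back at an angle this pose does not show, carries a rubber buffer 20 mm in diameter, 95 mm from the hinge line, which the lid's outer face meets. The buffer gives about 1 mm per 6 N; over 25 N on it is too much. 1 N at the boss puts 2 N on the buffer.
- bracket_mid (a point): Centre, half-way up, of the loose zinc-plated U bracket (a channel, open side up): 96 mm long along its y, 49 mm wide along its x over the two 18 mm high flanges, 60 g; lies flat on the bench. Its z axis points up. Grasp it across the flanges (along its x).
- tape_mid (a point): Bystander: centre of a small tape roll lying flat, 66 mm diameter, 18 mm high.
- cover_mid (a point): Bystander: centre of a black plastic clip cover, 32 x 75 x 14 mm.
- psu: Bystander: mesh-cased power supply, 112 x 181 x 53 mm; origin at the centre of its underside.
Things that resemble listed ones, but are neither listed nor needed, are in the scene too. Of the things like the part that bears bracket_mid, leave any that is blue; of the rest the larger one is meant.

How it is judged:
By the outcome, as a careful person would: the job done as asked, in the order asked, and still so for the second after the job is handed in, with the robot touching nothing.
It also fails if it takes over 72 s, if anything falls off the work surface, if the arm or the gripper's body presses on something with over 40 N, if the wrist force passes 120 N, or if a joint passes its speed limit or range.

ROBOT

A 6-joint arm with a two-finger parallel gripper is mounted at the origin on a cart in front of the work surface, level with it; the furniture and walls round the work are solid. World frame = base frame: x ahead of the robot, y to its left, z up, the work surface at z = 0. Lengths are in m, angles in rad, forces in N, time in s.
With the tool pointing down it reaches from about 0.375 to 0.975 m from the base axis. Payload 3.8 kg.
Tool frame: the origin (TCP) lies at the very end of the fingers, on their centre line; the grasp point (between the pads) lies 19 mm behind it; z points along the fingers, y is the direction in which the jaws open and shut (so a half turn about z gives the same grasp; the last joint's range is limited). The gripper opens to 85 mm and grips with 20 to 120 N. Pads are 22 mm wide; open, the fingers measure 114 mm over their backs; the gripper's body (76 mm by 85 mm) begins 54 mm behind the grasp point. The pads swing forward as they close: fully open they stand 13 mm farther back than shut.
Start: joints at [1.279, 0.264, 1.604, -0, 1.274, -0.037], TCP at [0.17, 0.653, 0.231] pointing down, gripper open.
Joint ranges: [-2.63, 2.63], [-0.94, 2.18], [0.31, 2.57], [-1.31, 4.45], [0, 2.66], [-2.55, 2.55]. Speed limits (rad/s): [2.57, 2.57, 3.14, 3.14, 3.14, 3.14].

INTERFACE

Orientations are given as a rotation vector (axis times angle).
In Python, from workcell import read_state, read_camera, camera_info, finish_job gives the robot as it stands. The module is installed in compiled form; this text tells all that it offers.
- The arm moves only by the tool play_rows, never from a script. Its argument "motion" is a list of rows, each a list of 5 numbers: the shift along the tool's x, y, z in units of 1000 mm (1.0 is 1000 mm), then the turn about the tool's z in units of 2 pi rad (1.0 is 2 pi rad), then the finger opening in mm, from 0 to 85.4. A call has 1 to 5 rows; each row shifts and turns the commanded pose from where the row before left it, along the tool's axes as they then stand; what a row does not reach is not made up. A row lasts 1/8 s, in which the tool goes at most 62.5 mm and 10.7 degrees, less where a joint would pass 70% of its speed; a pose out of reach is approached as far as the arm can. A call with a number of a shift or a turn outside -1 to 1 is refused whole. A call with a gripper value outside its range is refused whole. The fingers move at their own pace and stop on an object; "squeeze" is the grip in N (left out, the last holds). Time passes only in rows, so rows that do not move let the fingers close. It gives the time, the measured TCP pose, the force and the opening at its end, in the units of the state.
- read_state(): the state, without advancing time (a new reading comes with each control period).
- read_camera(name): name is "scene" or "top" or "wrist"; returns the picture (400x640x3 uint8, red, green, blue); there is no depth.
- camera_info(name): a dict with "intrinsics" (3x3 intrinsics, pixels), "dist_coeffs" ([k1, k2, p1, p2, k3] as OpenCV has them; the pictures are not rectified), "pose" (4x4, takes a point from camera to world coordinates). Camera axes: x right, y down, z forward; pixel columns grow to the right and rows downward; lengths in m; the calibration is good to about 2 mm. A picture is of the moment at which its call begins: read the wrist's pose just before it. camera_info takes no time and is no camera call; for the wrist camera it gives the pose at the moment of the call.
- finish_job(): hands the job in, once; it reports no verdict.
The state is a dict: "time": time; "q": joint angles; "joint_vel": joint speeds; "joint_torque": joint torques, N m; "tool_pos": TCP position; "tcp_rot": TCP orientation; "wrist_force": force on the tool from outside, world axes, zero at the start; "torque": the same for the moment, N m; "width": opening from 0.0 (shut) to 1.0 (fully open).
Only numpy, scipy, OpenCV 4.12 (cv2) and the standard library are available. Lean on these libraries where they do the work, as an engineer would, in place of code of your own. Each camera call takes 0.05 s, during which the arm holds its last target. There are 200 camera calls.

## Working session

There is one attempt and no reset: what is moved stays moved. The work goes in short steps, Python scripts to look and compute and a tool call to move; the robot and the scene stay as the last step left them, time stands still between calls to the robot, and variables do not carry over. Pictures are saved under pics/ and viewed, about 8 in all and at most 12, crops included, and the job is handed in when it is done.

Besides the shell and the picture viewer there is one more tool, called after "Emit:" as name(argument=value, ...), one argument or row to a line, values as JSON. play_rows: Moves the arm, as the interface text tells. Shifts and turns lie within -1 to 1; 1 stands for 1000 mm of shift or 2 pi rad of turn. Its arguments: {"type":"object","properties":{"motion":{"type":"array","items":{"type":"array","items":{"type":"number"}}},"squeeze":{"type":"number"}},"required":["motion"]}

```bash
mkdir -p pics
python3 - <<'E'
from workcell import *
import cv2,numpy as np
for n in ("scene","top"):
    im=read_camera(n); cv2.imwrite(f"pics/{n}0.png",im[:,:,::-1]); np.save(f"pics/{n}0.npy",im)
    i=camera_info(n); print(n,np.round(i["intrinsics"],1).tolist(),i["dist_coeffs"],np.round(i["pose"],3).tolist())
s=read_state(); print(s)
E
```

```text
scene [[366.7, 0.0, 321.7], [0.0, 366.7, 200.6], [0.0, 0.0, 1.0]] [-0.00781922  0.          0.          0.          0.        ] [[0.699, -0.444, 0.56, -0.233], [-0.715, -0.409, 0.568, -0.713], [-0.023, -0.797, -0.603, 0.863], [0.0, 0.0, 0.0, 1.0]]
top [[368.6, 0.0, 315.4], [0.0, 368.6, 197.3], [0.0, 0.0, 1.0]] [-0.04259972  0.          0.          0.          0.        ] [[0.019, -0.991, 0.133, 0.327], [-1.0, -0.019, 0.005, 0.029], [-0.002, -0.133, -0.991, 1.323], [0.0, 0.0, 0.0, 1.0]]
{'time': 0.1, 'q': array([ 1.27909554e+00,  2.64712379e-01,  1.60528346e+00,  3.49353263e-06,
        1.27371883e+00, -3.68700731e-02]), 'joint_vel': array([-5.48871441e-04, -1.60887528e-03, -3.60620094e-03,  1.60618462e-03,
       -2.16964700e-03,  6.70423792e-05]), 'joint_torque': array([ 1.23120581e-04, -5.16702461e+01, -3.68591881e+01, -9.88206466e-05,
        6.12196309e-03, -3.75627678e-06]), 'tool_pos': array([0.16993767, 0.65254531, 0.2300384 ]), 'tcp_rot': array([-0.3991618 , -3.11577636,  0.00328715]), 'wrist_force': array([-0.08540508,  0.14747699, -0.73908832]), 'torque': array([-0.03925312,  0.03378706, -0.06043782]), 'width': 0.9970454936285316}
```

View pics/top0.png

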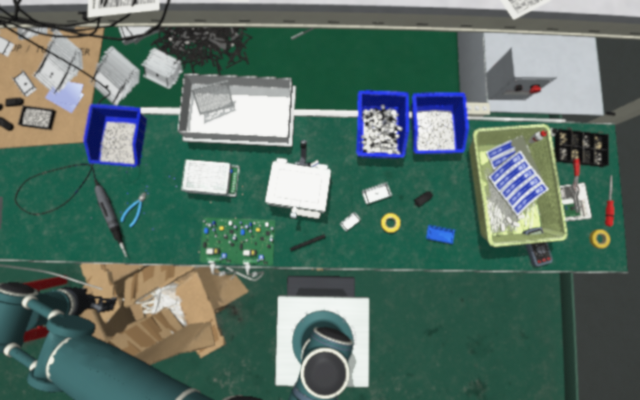

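View pics/scene0.png

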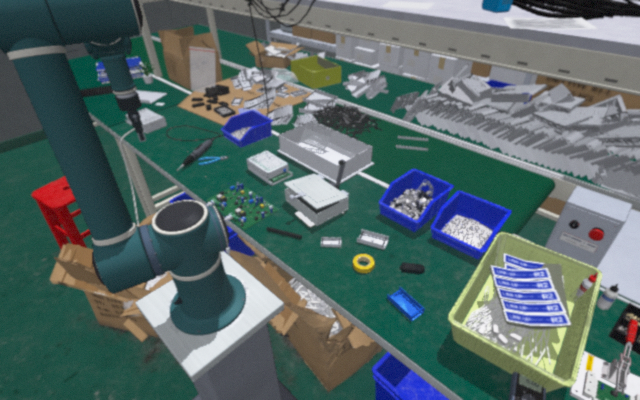

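The top view shows the case at about (298,188), with the stop arm at (303,152) and the boss at the front near (303,212). There are three things that look like the bracket: zinc (376,193), smaller zinc (350,221) and blue (440,235). I choose (376,193), the larger one that isn't blue, and will check it in a close crop.

Run:
```python
import cv2,numpy as np
a=np.load("pics/top0.npy")[:,:,::-1]; b=np.load("pics/scene0.npy")[:,:,::-1]
A=cv2.resize(a[130:250,255:415],None,fx=5,fy=5,interpolation=cv2.INTER_CUBIC)[:600]
cv2.imwrite("pics/c1.png",A)
B=cv2.resize(b[150:260,260:420],None,fx=5,fy=5,interpolation=cv2.INTER_CUBIC)
cv2.imwrite("pics/c2.png",B)
```

```text
(no output)
```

View pics/c1.png

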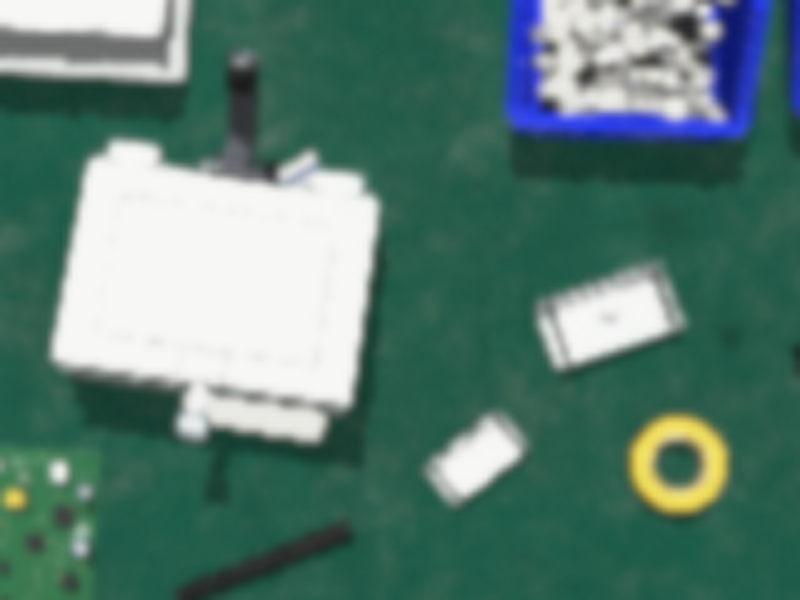

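View pics/c2.png

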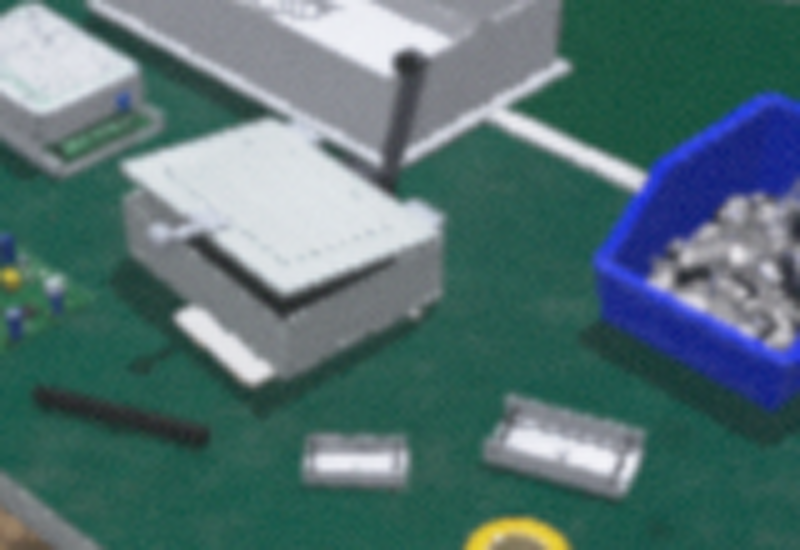

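The crops confirm the choice. The larger zinc channel is centred at about c1 (611,317), and the small one at (475,458) is clearly shorter. The lid's boss is at c1 (192,425) / c2 (160,233), and the stop buffer at c1 (243,62) / c2 (408,62).

```bash
cat > h.py <<'E'
import numpy as np,cv2
from scipy.optimize import least_squares
from scipy.spatial.transform import Rotation as R
from workcell import *
def proj(n,P,T=None):
    i=camera_info(n); T=np.array(i["pose"] if T is None else T); Ti=np.linalg.inv(T)
    return cv2.projectPoints(np.atleast_2d(np.float64(P)),cv2.Rodrigues(Ti[:3,:3])[0],Ti[:3,3],np.array(i["intrinsics"]),np.array(i["dist_coeffs"]))[0][:,0]
def onplane(n,uv,z,T=None):
    i=camera_info(n); T=np.array(i["pose"] if T is None else T)
    p=cv2.undistortPoints(np.float64(np.atleast_2d(uv))[:,None],np.array(i["intrinsics"]),np.array(i["dist_coeffs"]))[:,0]
    d=np.c_[p,np.ones(len(p))]@T[:3,:3].T
    return T[:3,3]+d*((z-T[2,3])/d[:,2])[:,None]
def hin(x,y,yaw,r,s,h,th): # point at distance r along lid, s along hinge(case y), h above lid plane
    X=80-r*np.cos(th)-h*-np.sin(th)*1; Z=57+r*np.sin(th)+h*np.cos(th)
    c,sn=np.cos(yaw),np.sin(yaw); X=X/1e3; s=s/1e3
    return [x+c*X-sn*s,y+sn*X+c*s,Z/1e3]
E
python3 - <<'E'
from h import *
t=lambda c:(np.array(c)+.5)/5-.5+[255,130]
s=lambda c:(np.array(c)+.5)/5-.5+[260,150]
def pts(p):
    x,y,w,th,ph=p
    L=[hin(x,y,w,156,102,6,th),hin(x,y,w,156,-102,6,th),hin(x,y,w,186,0,5,th)]
    B=hin(x,y,w,95,0,0,ph)
    return L,B
top=t([(53,362),(350,405),(192,425),(243,62)]); sc=s([(122,163),(285,295),(160,233),(408,62)])
def f(p):
    L,B=pts(p); P=L+[B]
    return np.r_[(proj("top",P)-top).ravel(),(proj("scene",P)-sc).ravel()]
r=least_squares(f,[.45,.05,0,.1,1.9],loss='soft_l1')
print(r.x); print(f(r.x).reshape(-1,2).round(1).tolist())
L,B=pts(r.x); print("boss",np.round(L[2],4),"buf",np.round(B,4),"hinge",hin(*r.x[:3],0,0,0,0))
b=onplane("top",t([(538,300),(658,263),(685,325),(563,370)]),.012); print(b.round(4),b.mean(0))
print(np.arctan2(*(b[1]-b[0])[1::-1]),np.arctan2(*(b[2]-b[3])[1::-1]))
print(onplane("scene",s([(565,447)]),.009), R.from_rotvec(read_state()["tcp_rot"]).as_matrix().round(3))
E
```

```text
[ 0.53460434  0.09610856 -0.12287836  0.1414156   2.15731345]
[[-0.5, -0.2], [-0.2, -0.3], [0.1, 0.0], [-0.3, 1.1], [-0.6, 0.2], [-0.0, -0.8], [0.7, 0.7], [1.2, 0.8]]
boss [0.4319 0.1088 0.0882] buf [0.6662 0.0799 0.1361] hinge [np.float64(0.6140011402974039), np.float64(0.08630300926696752), np.float64(0.057)]
[[ 0.5335 -0.1324  0.012 ]
 [ 0.5622 -0.2192  0.012 ]
 [ 0.5173 -0.2384  0.012 ]
 [ 0.4831 -0.1505  0.012 ]] [ 0.52404315 -0.18510937  0.012     ]
-1.2511002381986271 -1.1992686390485485
[[ 0.52381714 -0.18591598  0.009     ]] [[-0.968  0.252 -0.001]
 [ 0.252  0.968 -0.002]
 [ 0.    -0.002 -1.   ]]
```

Emit:
play_rows(
  motion=[
    [0,0,0,-0.021,40],
    [-0.0272,-0.0423,0.004,0,40],
    [-0.0272,-0.0423,0.004,0,40],
    [-0.0272,-0.0423,0.004,0,40],
    [-0.0272,-0.0423,0.004,0,40],
  ],
  squeeze=40,
)

```text
time: 0.72
tool_pos: [0.2577, 0.4702, 0.2145]
tcp_rot: [-0.192, -3.136, 0.001]
wrist_force: [1.6, -1.0, 0.7]
width: 0.471
```

Emit:
play_rows(
  motion=[
    [-0.0272,-0.0423,0.004,0,40],
    [-0.0272,-0.0423,0.004,0,40],
    [-0.0272,-0.0423,0.004,0,40],
    [-0.0272,-0.0423,0.004,0,40],
    [-0.0272,-0.0423,0.004,0,40],
  ],
)

```text
time: 1.35
tool_pos: [0.3666, 0.2437, 0.1949]
tcp_rot: [-0.192, -3.136, 0.0]
wrist_force: [1.6, 0.2, 0.1]
width: 0.467
```

Emit:
play_rows(
  motion=[
    [-0.0272,-0.0423,0.004,0,40],
    [-0.0272,-0.0423,0.004,0,40],
    [-0.0272,-0.0423,0.004,0,40],
    [0,0,0,0,40],
    [0,0,0,0,40],
  ],
)

```text
time: 1.98
tool_pos: [0.4314, 0.1095, 0.1829]
tcp_rot: [-0.195, -3.134, -0.001]
wrist_force: [0.3, 0.1, -1.6]
width: 0.466
```

Run:
```python
from h import *
s=read_state(); print(s["time"],s["tool_pos"],R.from_rotvec(s["tcp_rot"]).as_matrix().round(3).tolist(),s["wrist_force"],s["width"])
T=camera_info("wrist")["pose"]; np.save("T1.npy",T); im=read_camera("wrist"); print(np.round(T,3).tolist())
P=[hin(.5346,.0961,-.1229,186,0,5,.1414)]; uv=proj("wrist",P)[0]; print(uv)
im=im[:,:,::-1].copy(); cv2.imwrite("pics/w1.png",im)
```

```text
1.975 [0.43141485 0.10951935 0.18292078] [[-0.992, 0.124, -0.001], [0.124, 0.992, 0.0], [0.001, 0.0, -1.0]] [ 0.26987432  0.12274837 -1.57951684] 0.4659161567052506
[[0.124, 0.938, 0.324, 0.347], [0.992, -0.117, -0.039, 0.12], [0.001, 0.326, -0.945, 0.326], [0.0, 0.0, 0.0, 1.0]]
[320.65564049 206.81972399]
```

View pics/w1.png

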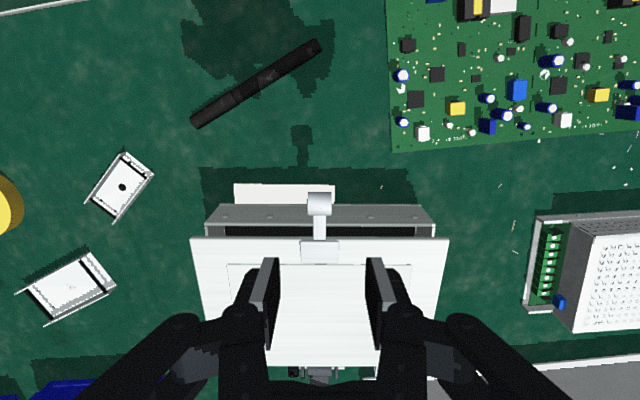

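The wrist view shows the boss at (319,203.5), about 3 px from the prediction, and the lid's front corners at (191,238) and (448,238). The two zinc brackets are on the left, the target at about (70,287). I'll refit with these picks.

Run:
```python
from h import *
t=lambda c:(np.array(c)+.5)/5-.5+[255,130]
s=lambda c:(np.array(c)+.5)/5-.5+[260,150]
T=np.load("T1.npy")
def pts(p):
    x,y,w,th=p
    return [hin(x,y,w,156,102,6,th),hin(x,y,w,156,-102,6,th),hin(x,y,w,186,0,5,th)]
top=t([(53,362),(350,405),(192,425)]); sc=s([(122,163),(285,295),(160,233)])
wr=np.array([(448,238),(191,238),(319,203.5)])
def f(p):
    P=pts(p)
    return np.r_[(proj("top",P)-top).ravel(),(proj("scene",P)-sc).ravel(),(proj("wrist",P,T)-wr).ravel()/2]
r=least_squares(f,[.53,.096,-.12,.1],loss='soft_l1')
print(r.x); print(f(r.x).reshape(-1,2).round(1).tolist()); print(pts(r.x)[2],hin(*r.x[:3],0,0,0,0))
```

```text
[ 0.53365702  0.094688   -0.12659879  0.1263123 ]
[[-0.0, 0.1], [0.1, 0.2], [0.5, 0.5], [-0.5, 0.9], [-0.2, 0.1], [0.7, 1.6], [0.7, 0.4], [-0.4, 0.2], [0.4, 0.2]]
[np.float64(0.43060014192981955), np.float64(0.10780502869605028), np.float64(0.085391829057052)] [np.float64(0.6130167892200437), np.float64(0.08458712969142197), np.float64(0.057)]
```

Emit:
play_rows(
  motion=[
    [0.0006,-0.0018,0.0233,0,40],
    [0,0,0.0233,0,40],
    [0,0,0.0233,0,40],
    [0,0,0.0233,0,40],
    [0,0,0.0233,0,40],
  ],
)

```text
time: 2.65
tool_pos: [0.4306, 0.1093, 0.0662]
tcp_rot: [0.188, 3.136, 0.001]
wrist_force: [1.2, 1.3, -0.1]
width: 0.468
```

Emit:
play_rows(
  motion=[
    [0,0,0,0,40],
    [0,0,0,0,12],
    [0,0,0,0,12],
    [0,0,0,0,12],
    [0,0,0,0,12],
  ],
)

```text
time: 3.28
tool_pos: [0.4312, 0.1074, 0.0673]
tcp_rot: [0.192, 3.135, -0.001]
wrist_force: [-1.2, -4.7, 1.1]
width: 0.199
```

Emit:
play_rows(
  motion=[
    [0,0,0,0,12],
    [0,0,0,0,12],
  ],
)

```text
time: 3.52
tool_pos: [0.4312, 0.1074, 0.067]
tcp_rot: [0.193, 3.135, -0.001]
wrist_force: [-2.0, -4.9, 1.1]
width: 0.202
```

Run:
```python
from h import *
s=read_state(); print(s["time"],s["tool_pos"],s["wrist_force"],s["torque"],s["width"]*85.4)
cv2.imwrite("pics/w2.png",read_camera("wrist")[:,:,::-1])
```

```text
3.525 [0.43117294 0.10740783 0.06697726] [-1.96648686 -4.93075426  1.12712935] [-0.67213564  0.15452087 -0.00975102] 17.267203239425857
```

View pics/w2.png

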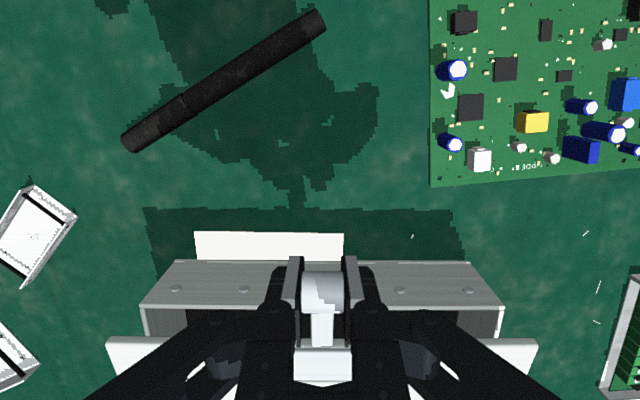

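The wrist view shows the boss pinched between the pads at (321,290). Now I'll work out the steps along the arc.

Run:
```python
import numpy as np
a=np.r_[.153,np.linspace(.2,1.70,21)]
for i in range(0,21): print(i,round(a[i+1],3),round(.186*(np.cos(a[i+1])-np.cos(a[i])),4),round(-.186*(np.sin(a[i+1])-np.sin(a[i])),4))
```

```text
0 0.2 -0.0015 -0.0086
1 0.275 -0.0033 -0.0136
2 0.35 -0.0043 -0.0133
3 0.425 -0.0053 -0.0129
4 0.5 -0.0062 -0.0125
5 0.575 -0.0071 -0.012
6 0.65 -0.008 -0.0114
7 0.725 -0.0089 -0.0108
8 0.8 -0.0096 -0.0101
9 0.875 -0.0104 -0.0093
10 0.95 -0.011 -0.0085
11 1.025 -0.0116 -0.0077
12 1.1 -0.0122 -0.0068
13 1.175 -0.0127 -0.0059
14 1.25 -0.0131 -0.0049
15 1.325 -0.0134 -0.0039
16 1.4 -0.0136 -0.0029
17 1.475 -0.0138 -0.0019
18 1.55 -0.0139 -0.0008
19 1.625 -0.0139 0.0002
20 1.7 -0.0139 0.0013
```

Emit:
play_rows(
  motion=[
    [0,-0.0008,0,0,12],
    [-0.0015,0,-0.0086,0,12],
  ],
)

```text
time: 3.82
tool_pos: [0.4325, 0.1072, 0.0751]
tcp_rot: [0.194, 3.136, 0.001]
wrist_force: [2.3, -0.5, -6.3]
width: 0.201
```

Emit:
play_rows(
  motion=[
    [-0.0033,0,-0.0136,0,12],
    [-0.0043,0,-0.0133,0,12],
    [-0.0053,0,-0.0129,0,12],
    [-0.0062,0,-0.0125,0,12],
    [-0.0071,0,-0.012,0,12],
  ],
)

```text
time: 4.45
tool_pos: [0.4586, 0.1037, 0.1404]
tcp_rot: [-0.193, -3.135, -0.001]
wrist_force: [1.8, 3.5, -7.4]
width: 0.2
```

Emit:
play_rows(
  motion=[
    [0,0,0,0,12],
  ],
)

```text
time: 4.58
tool_pos: [0.4593, 0.1036, 0.1413]
tcp_rot: [0.193, 3.135, 0.001]
wrist_force: [-1.5, 0.7, -0.1]
width: 0.203
```

Emit:
play_rows(
  motion=[
    [-0.008,0,-0.0114,0,12],
    [-0.0089,0,-0.0108,0,12],
    [-0.0096,0,-0.0101,0,12],
    [-0.0104,0,-0.0093,0,12],
    [-0.011,0,-0.0085,0,12],
  ],
)

```text
time: 5.2
tool_pos: [0.5065, 0.0975, 0.1904]
tcp_rot: [-0.193, -3.135, 0.0]
wrist_force: [-2.1, 2.2, -4.9]
width: 0.196
```

Emit:
play_rows(
  motion=[
    [-0.0116,0,-0.0077,0,12],
    [-0.0122,0,-0.0068,0,12],
    [-0.0127,0,-0.0059,0,12],
    [-0.0131,0,-0.0049,0,12],
    [0,0,0,0,12],
  ],
)

```text
time: 5.82
tool_pos: [0.5575, 0.091, 0.216]
tcp_rot: [0.193, 3.132, -0.001]
wrist_force: [-0.8, 0.0, -1.7]
width: 0.197
```

Emit:
play_rows(
  motion=[
    [0,0,0,0,12],
  ],
)

```text
time: 5.95
tool_pos: [0.5564, 0.0911, 0.2156]
tcp_rot: [0.193, 3.133, -0.001]
wrist_force: [0.1, -0.8, -1.1]
width: 0.2
```

Emit:
play_rows(
  motion=[
    [-0.0134,0,-0.0039,0,12],
    [-0.0136,0,-0.0029,0,12],
    [-0.0138,0,-0.0019,0,12],
    [-0.0139,0,-0.0008,0,12],
    [-0.0139,0,0.0002,0,12],
  ],
)

```text
time: 6.58
tool_pos: [0.6245, 0.0824, 0.2247]
tcp_rot: [0.193, 3.135, -0.002]
wrist_force: [-3.7, -2.4, 1.6]
width: 0.199
```

Emit:
play_rows(
  motion=[
    [-0.007,0,0.0005,0,12],
    [-0.0069,0,0.0008,0,12],
    [0,0,0,0,12],
    [0,0,0,0,12],
  ],
)

```text
time: 7.08
tool_pos: [0.6381, 0.0807, 0.2235]
tcp_rot: [0.193, 3.133, -0.002]
wrist_force: [-0.9, -5.3, 0.5]
width: 0.203
```

Run:
```python
from h import *
s=read_state(); print(s["tool_pos"],s["wrist_force"],s["torque"])
a=np.r_[1.70,np.arange(1.72,2.13,.02)]
for i in range(len(a)-1): print(round(a[i+1],3),round(.186*(np.cos(a[i+1])-np.cos(a[i])),4),round(-.186*(np.sin(a[i+1])-np.sin(a[i])),4))
```

```text
[0.63812326 0.08071255 0.22349356] [-0.89891622 -5.29900741  0.52048308] [-0.76213858  0.27236774 -0.01116116]
1.72 -0.0037 0.0005
1.74 -0.0037 0.0006
1.76 -0.0037 0.0007
1.78 -0.0036 0.0007
1.8 -0.0036 0.0008
1.82 -0.0036 0.0009
1.84 -0.0036 0.001
1.86 -0.0036 0.001
1.88 -0.0036 0.0011
1.9 -0.0035 0.0012
1.92 -0.0035 0.0012
1.94 -0.0035 0.0013
1.96 -0.0035 0.0014
1.98 -0.0034 0.0014
2.0 -0.0034 0.0015
2.02 -0.0034 0.0016
2.04 -0.0033 0.0016
2.06 -0.0033 0.0017
2.08 -0.0033 0.0018
2.1 -0.0032 0.0018
2.12 -0.0032 0.0019
```

Emit:
play_rows(
  motion=[
    [-0.0037,-0.0008,0.0005,0,12],
    [-0.0037,0,0.0006,0,12],
    [-0.0037,0,0.0007,0,12],
    [0,0,0,0,12],
  ],
)

```text
time: 7.58
tool_pos: [0.649, 0.0793, 0.2218]
tcp_rot: [0.193, 3.134, 0.0]
wrist_force: [-1.3, -1.9, 4.0]
width: 0.2
```

Emit:
play_rows(
  motion=[
    [-0.0018,0,0.0003,0,12],
    [-0.0018,0,0.0004,0,12],
    [-0.0018,0,0.0004,0,12],
  ],
)

```text
time: 7.95
tool_pos: [0.6537, 0.0787, 0.2208]
tcp_rot: [0.193, 3.135, 0.0]
wrist_force: [-1.5, -3.1, 5.2]
width: 0.194
```

Emit:
play_rows(
  motion=[
    [-0.0018,-0.0003,-0.0003,0,12],
    [-0.0018,0,0,0,12],
    [-0.0018,0,0.0004,0,12],
  ],
)

```text
time: 8.32
tool_pos: [0.6586, 0.078, 0.2197]
tcp_rot: [-0.193, -3.135, -0.001]
wrist_force: [-3.2, -2.1, 2.5]
width: 0.204
```

Emit:
play_rows(
  motion=[
    [-0.0018,0,0.0004,0,12],
    [-0.0018,0,0.0004,0,12],
  ],
)

```text
time: 8.57
tool_pos: [0.6621, 0.0775, 0.2188]
tcp_rot: [-0.193, -3.135, -0.001]
wrist_force: [-2.8, -1.3, 0.9]
width: 0.203
```

Emit:
play_rows(
  motion=[
    [-0.0018,0,0.0005,0,12],
    [-0.0018,0,0.0005,0,12],
    [-0.0018,0,0.0005,0,12],
  ],
)

```text
time: 8.95
tool_pos: [0.6675, 0.0768, 0.2174]
tcp_rot: [-0.193, -3.135, -0.0]
wrist_force: [-3.8, 1.0, 0.8]
width: 0.202
```

Emit:
play_rows(
  motion=[
    [-0.0018,0,0.0005,0,12],
    [-0.0018,0,0.0005,0,12],
  ],
)

```text
time: 9.2
tool_pos: [0.671, 0.0763, 0.2164]
tcp_rot: [-0.193, -3.135, -0.0]
wrist_force: [-3.3, 0.1, -0.2]
width: 0.204
```

Emit:
play_rows(
  motion=[
    [-0.0018,0,0.0006,0,12],
    [-0.0018,0,0.0006,0,12],
  ],
)

```text
time: 9.45
tool_pos: [0.6747, 0.0758, 0.2152]
tcp_rot: [-0.193, -3.135, -0.0]
wrist_force: [-3.7, 1.7, -1.2]
width: 0.2
```

Emit:
play_rows(
  motion=[
    [-0.0018,0,0.0006,0,12],
    [0,0,0,0,12],
  ],
)

```text
time: 9.7
tool_pos: [0.6767, 0.0756, 0.2146]
tcp_rot: [-0.193, -3.136, -0.0]
wrist_force: [-2.2, 1.4, -2.4]
width: 0.202
```

Emit:
play_rows(
  motion=[
    [-0.0018,0,0.0009,0,12],
    [-0.0018,0,0.0009,0,12],
  ],
)

```text
time: 9.95
tool_pos: [0.6803, 0.0751, 0.2133]
tcp_rot: [0.193, 3.135, 0.0]
wrist_force: [-3.1, 2.1, 0.3]
width: 0.201
```

Emit:
play_rows(
  motion=[
    [-0.0018,0,0.0008,0,12],
    [-0.0018,0,0.0008,0,12],
  ],
)

```text
time: 10.2
tool_pos: [0.6841, 0.0747, 0.2119]
tcp_rot: [0.193, 3.135, 0.0]
wrist_force: [-3.9, 1.1, 0.8]
width: 0.202
```

Emit:
play_rows(
  motion=[
    [-0.0018,0,0.0008,0,12],
    [-0.0018,0,0.0008,0,12],
  ],
)

```text
time: 10.45
tool_pos: [0.687, 0.0743, 0.2107]
tcp_rot: [-0.193, -3.135, -0.0]
wrist_force: [-7.3, 1.6, 4.6]
width: 0.204
```

Emit:
play_rows(
  motion=[
    [-0.0018,0,0.0008,0,12],
    [0,0,0,0,12],
  ],
)

```text
time: 10.7
tool_pos: [0.6885, 0.074, 0.2102]
tcp_rot: [-0.193, -3.135, -0.0]
wrist_force: [-6.8, 2.0, 4.0]
width: 0.198
```

Emit:
play_rows(
  motion=[
    [0,0,0,0,12],
    [0,0,0,0,12],
  ],
)

```text
time: 10.95
tool_pos: [0.6885, 0.0741, 0.2101]
tcp_rot: [-0.193, -3.135, -0.0]
wrist_force: [-6.5, 1.7, 4.4]
width: 0.198
```

Emit:
play_rows(
  motion=[
    [0,0,0,0,40],
    [0,0,0,0,40],
    [0,0,0,0,40],
    [0,0,-0.02,0,40],
    [0,0,-0.05,0,40],
  ],
)

```text
time: 11.58
tool_pos: [0.6874, 0.0737, 0.2772]
tcp_rot: [-0.193, -3.13, 0.001]
wrist_force: [1.3, -0.6, -0.2]
width: 0.466
```

Emit:
play_rows(
  motion=[
    [0,0,0,0.028,75],
    [0,0,0,0.028,75],
    [0,0,0,0.028,75],
    [0,0,0,0.028,75],
    [0,0,0,0.028,75],
  ],
)

```text
time: 12.2
tool_pos: [0.6897, 0.0739, 0.2812]
tcp_rot: [1.517, 2.749, 0.002]
wrist_force: [0.1, -0.2, 0.1]
width: 0.88
```

Emit:
play_rows(
  motion=[
    [0,0,0,0.028,75],
    [0,0,0,0.007,75],
    [0,0,0,0,75],
  ],
)

```text
time: 12.58
tool_pos: [0.6896, 0.074, 0.2809]
tcp_rot: [1.801, 2.572, 0.002]
wrist_force: [0.1, 0.0, 0.3]
width: 0.877
```

```bash
cat > d.py <<'E'
from h import *
import sys
s=read_state(); M=R.from_rotvec(s["tcp_rot"]).as_matrix()
print(s["time"],s["tool_pos"].round(4),s["wrist_force"].round(1),"w",np.arctan2(-M[1,0],-M[0,0]),"q",s["q"].round(2))
if len(sys.argv)>3: print("shift",(M.T@(np.float64(sys.argv[1:4])-s["tool_pos"])).round(4))
E
python3 d.py .524 -.1855 .2
```

```text
12.575 [0.6896 0.074  0.2809] [0.1 0.  0.3] w -1.2218223721965142 q [ 0.07  0.27  1.5  -0.    1.36 -0.28]
shift [-0.1871 -0.2445  0.0805]
```

Emit:
play_rows(
  motion=[
    [-0.0312,-0.0408,0.0134,0,75],
    [-0.0312,-0.0408,0.0134,0,75],
    [-0.0312,-0.0408,0.0134,0,75],
    [-0.0312,-0.0408,0.0134,0,75],
    [-0.0312,-0.0408,0.0134,0,75],
  ],
)

```text
time: 13.2
tool_pos: [0.5501, -0.1438, 0.213]
tcp_rot: [1.8, 2.572, 0.001]
wrist_force: [-0.1, -0.6, -0.1]
width: 0.882
```

Emit:
play_rows(
  motion=[
    [-0.0312,-0.0408,0.0134,0,75],
    [0,0,0,0,75],
    [0,0,0,0,75],
  ],
)

```text
time: 13.58
tool_pos: [0.5236, -0.1857, 0.1998]
tcp_rot: [1.803, 2.571, 0.002]
wrist_force: [-1.0, -0.7, 1.0]
width: 0.878
```

```bash
python3 d.py
python3 - <<'E'
from h import *
T=camera_info("wrist")["pose"]; np.save("T2.npy",T); im=read_camera("wrist")
cv2.imwrite("pics/w3.png",im[:,:,::-1])
c,s=np.cos(-1.225),np.sin(-1.225)
P=[[.524+c*a-s*b,-.1855+s*a+c*b,.018] for a,b in((.048,.0245),(.048,-.0245),(-.048,-.0245),(-.048,.0245))]
print(proj("wrist",P).round(1).tolist())
E
```

```text
13.575 [ 0.5236 -0.1857  0.1998] [-1.  -0.7  1. ] w -1.2228368657410653 q [-0.39  0.06  1.9   0.    1.18 -0.73]
[[346.2, 221.0], [298.4, 220.8], [296.5, 125.6], [348.9, 125.8]]
```

View pics/w3.png

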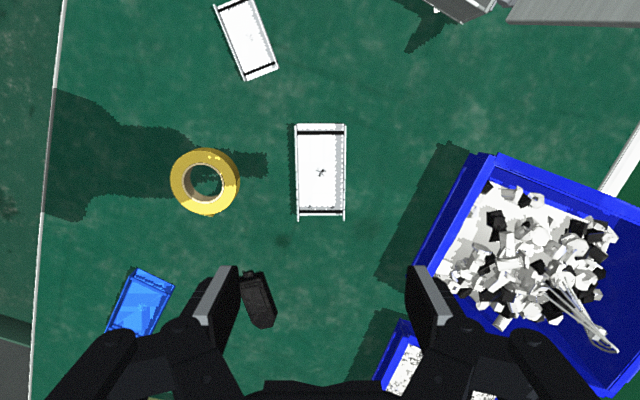

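The bracket's flange tops run from (294,124) to (346,124) and from (297,220) to (343,220). That is about 2 px left of and 1 px above the prediction, so I'll correct by +1 mm in tool x and −2 mm in tool y.

Emit:
play_rows(
  motion=[
    [0.001,-0.002,0.045,0,66],
    [0,0,0.045,0,66],
    [0,0,0.045,0,66],
    [0,0,0.034,0,66],
    [0,0,0.015,0,66],
  ],
)

```text
time: 14.25
tool_pos: [0.5205, -0.1837, 0.0131]
tcp_rot: [-1.798, -2.573, 0.001]
wrist_force: [-0.2, 0.0, 0.3]
width: 0.772
```

Emit:
play_rows(
  motion=[
    [0,0,0.01,0,66],
    [0,0,0.0045,0,66],
    [0,0,0,0,66],
  ],
)

```text
time: 14.62
tool_pos: [0.5215, -0.1856, 0.0011]
tcp_rot: [1.802, 2.572, 0.001]
wrist_force: [0.2, -0.1, 0.3]
width: 0.773
```

Emit:
play_rows(
  motion=[
    [0,0,0,0,40],
    [0,0,0,0,40],
    [0,0,0,0,40],
    [0,0,0,0,40],
    [0,0,0,0,40],
  ],
  squeeze=30,
)

```text
time: 15.25
tool_pos: [0.5217, -0.1858, 0.0016]
tcp_rot: [1.802, 2.571, 0.001]
wrist_force: [-0.9, 0.2, 5.7]
width: 0.561
```

```bash
python3 d.py
```

```text
15.25 [ 0.5217 -0.1858  0.0016] [-0.9  0.2  5.7] w -1.2224865443747335 q [-0.39  0.29  2.05 -0.    0.8  -0.74]
```

Emit:
play_rows(
  motion=[
    [0,0,-0.01,0,40],
    [0,0,-0.03,0,40],
    [0,0,-0.04,0,40],
    [0,0,-0.04,0,40],
    [0,0,-0.04,0,40],
  ],
)

```text
time: 15.88
tool_pos: [0.52, -0.1851, 0.1615]
tcp_rot: [-1.803, -2.572, 0.0]
wrist_force: [0.2, 0.2, 0.3]
width: 0.557
```

Emit:
play_rows(
  motion=[
    [0,0,0,0.025,40],
    [0,0,0,0.025,40],
    [0,0,0,0.0256,40],
    [0,0,0,0,40],
  ],
)

```text
time: 16.38
tool_pos: [0.5202, -0.1852, 0.1603]
tcp_rot: [-2.355, -2.078, 0.0]
wrist_force: [0.2, 0.1, -0.9]
width: 0.564
```

```bash
python3 d.py .5337 .0947 .16
python3 - <<'E'
from h import *
print(read_state()["width"]); im=read_camera("top"); w=read_camera("wrist")
A=cv2.resize(im[120:250,250:420],None,fx=3,fy=3,interpolation=cv2.INTER_CUBIC)
B=cv2.resize(w,(510,319))
C=np.vstack([A[:,:510],B])[:600]; 
h=np.hstack([A[:319],B[:,:290]]); cv2.imwrite("pics/t4.png",cv2.resize(np.hstack([A[:319],B[:,110:400]]),None,fx=1,fy=1)[:,:,::-1])
E
```

```text
16.375 [ 0.5202 -0.1852  0.1603] [ 0.2  0.1 -0.9] w -1.6957667724113863 q [-0.39  0.09  1.94 -0.    1.11 -0.26]
shift [ 0.2794 -0.0215  0.0003]
0.5637334083999835
```

View pics/t4.png

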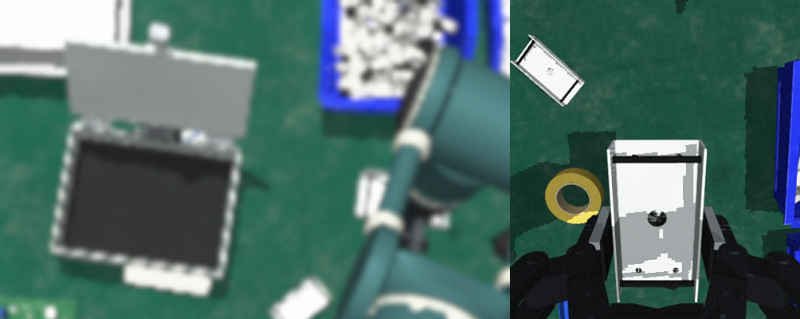

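The tray is open and empty, with the lid leaning back, and the bracket is held level. I'll carry it over the case and lower it.

Emit:
play_rows(
  motion=[
    [0.0466,-0.0036,0,0,40],
    [0.0466,-0.0036,0,0,40],
    [0.0466,-0.0036,0,0,40],
    [0.0466,-0.0036,0,0,40],
    [0.0466,-0.0036,0,0,40],
  ],
)

```text
time: 17.1
tool_pos: [0.5321, 0.0495, 0.1604]
tcp_rot: [2.355, 2.079, 0.0]
wrist_force: [-0.3, -0.3, -1.0]
width: 0.563
```

Emit:
play_rows(
  motion=[
    [0.0464,-0.0035,0,0,40],
    [0,0,0,0,40],
    [0,0,0,0,40],
  ],
)

```text
time: 17.48
tool_pos: [0.5344, 0.0944, 0.1601]
tcp_rot: [2.355, 2.079, -0.001]
wrist_force: [0.1, -0.7, -1.1]
width: 0.566
```

Emit:
play_rows(
  motion=[
    [0,0,0.03,0,40],
    [0,0,0.03,0,40],
    [0,0,0.02,0,40],
    [0,0,0,0,40],
  ],
)

```text
time: 17.98
tool_pos: [0.5327, 0.0928, 0.0783]
tcp_rot: [-2.357, -2.073, 0.006]
wrist_force: [-0.1, 0.2, -0.2]
width: 0.562
```

```bash
python3 d.py .5337 .0947 .0116
python3 - <<'E'
from h import *
cv2.imwrite("pics/w5.png",read_camera("wrist")[:,:,::-1])
E
```

```text
17.975 [0.5327 0.0928 0.0783] [-0.1  0.2 -0.2] w -1.6987045063702533 q [ 0.13  0.16  2.03 -0.    0.95  0.25]
shift [0.0021 0.0011 0.0667]
```

View pics/w5.png

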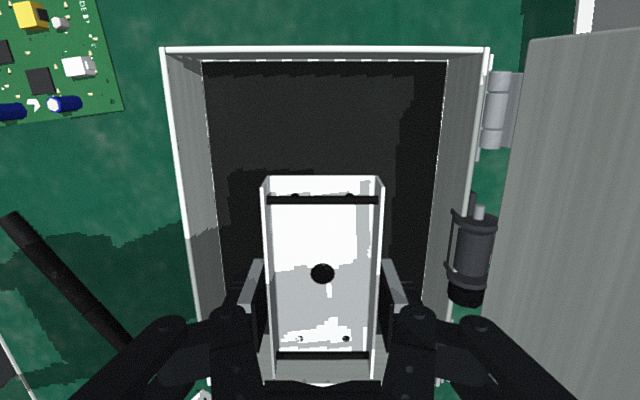

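The bracket is centred between the tray walls, with clearance to both long sides. I'll lower it and feel for the floor.

Emit:
play_rows(
  motion=[
    [0.0005,0,0.03,0,40],
    [0,0,0.02,0,40],
    [0,0,0.011,0,40],
    [0,0,0,0,40],
  ],
)

```text
time: 18.52
tool_pos: [0.5348, 0.0947, 0.0194]
tcp_rot: [-2.358, -2.076, 0.0]
wrist_force: [-0.7, -0.2, -0.4]
width: 0.562
```

Emit:
play_rows(
  motion=[
    [0,0,0.002,0,40],
    [0,0,0.001,0,40],
    [0,0,0,0,40],
  ],
)

```text
time: 18.9
tool_pos: [0.535, 0.0951, 0.0168]
tcp_rot: [2.357, 2.076, 0.001]
wrist_force: [-0.2, -1.0, -1.2]
width: 0.562
```

Emit:
play_rows(
  motion=[
    [0,0,0.001,0,40],
    [0,0,0,0,40],
  ],
)

```text
time: 19.15
tool_pos: [0.5346, 0.0951, 0.0153]
tcp_rot: [-2.357, -2.077, 0.0]
wrist_force: [-0.4, -1.1, -1.0]
width: 0.565
```

Emit:
play_rows(
  motion=[
    [0,0,0.001,0,40],
    [0,0,0.001,0,40],
    [0,0,0,0,40],
  ],
)

```text
time: 19.52
tool_pos: [0.5345, 0.095, 0.0131]
tcp_rot: [-2.357, -2.076, 0.0]
wrist_force: [-0.4, -0.3, -1.1]
width: 0.56
```

Emit:
play_rows(
  motion=[
    [0,0,0.001,0,40],
    [0,0,0,0,40],
  ],
)

```text
time: 19.77
tool_pos: [0.5346, 0.095, 0.0122]
tcp_rot: [-2.358, -2.076, 0.0]
wrist_force: [-0.4, -0.6, -1.7]
width: 0.562
```

Emit:
play_rows(
  motion=[
    [0,0,0.0008,0,40],
    [0,0,0,0,40],
  ],
)

```text
time: 20.02
tool_pos: [0.5348, 0.0951, 0.0116]
tcp_rot: [2.357, 2.076, 0.0]
wrist_force: [-0.5, -0.1, 0.3]
width: 0.565
```

Emit:
play_rows(
  motion=[
    [0,0,0.0005,0,40],
    [0,0,0,0,40],
  ],
)

```text
time: 20.27
tool_pos: [0.5348, 0.0951, 0.0116]
tcp_rot: [2.358, 2.076, 0.0]
wrist_force: [-3.2, -0.1, 5.1]
width: 0.558
```

Emit:
play_rows(
  motion=[
    [0,0,0,0,52],
    [0,0,0,0,58],
    [0,0,0,0,64],
    [0,0,0,0,64],
    [0,0,0,0,64],
  ],
)

```text
time: 20.9
tool_pos: [0.5346, 0.095, 0.0109]
tcp_rot: [2.357, 2.077, -0.0]
wrist_force: [0.2, 0.1, -0.7]
width: 0.75
```

Emit:
play_rows(
  motion=[
    [0,0,-0.01,0,64],
    [0,0,-0.04,0,64],
    [0,0,-0.06,0,64],
    [0,0,-0.06,0,64],
    [0,0,-0.04,0,64],
  ],
)

```text
time: 21.52
tool_pos: [0.5359, 0.0952, 0.2255]
tcp_rot: [2.355, 2.075, 0.007]
wrist_force: [1.3, 0.0, -0.4]
width: 0.747
```

Emit:
play_rows(
  motion=[
    [-0.05,0,0,0,64],
    [-0.05,0,0,0,64],
    [-0.05,0,0,0,64],
    [-0.05,0,0,0,64],
    [-0.05,0,0,0,64],
  ],
)

```text
time: 22.15
tool_pos: [0.5028, -0.1545, 0.222]
tcp_rot: [2.356, 2.076, 0.001]
wrist_force: [0.1, -0.5, 0.6]
width: 0.749
```

Emit:
play_rows(
  motion=[
    [0,0,0,0,64],
    [0,0,0,0,64],
  ],
)

```text
time: 22.4
tool_pos: [0.503, -0.1527, 0.2214]
tcp_rot: [-2.359, -2.075, -0.001]
wrist_force: [-0.5, 0.3, 0.5]
width: 0.744
```

```bash
python3 d.py
python3 - <<'E'
from h import *
t=read_camera("top");s=read_camera("scene")
A=cv2.resize(t[120:250,255:415],(400,325),interpolation=cv2.INTER_CUBIC)
B=cv2.resize(s[130:260,260:420],(400,325),interpolation=cv2.INTER_CUBIC)
cv2.imwrite("pics/f.png",np.hstack([A,B])[:,:,::-1])
# compare lid edge/boss with predictions for two angles
x=(.5337,.0947,-.1266)
for th in (1.94,1.967,2.0): print(th,proj("top",[hin(*x,186,0,5,th)]).round(1),proj("scene",[hin(*x,186,0,5,th)]).round(1))
E
```

```text
22.4 [ 0.503  -0.1527  0.2214] [-0.5  0.3  0.5] w -1.698419813587751 q [-0.34 -0.01  1.93  0.    1.22 -0.22]
1.94 [[303.4 129.1]] [[346.9 139.7]]
1.967 [[303.6 127.9]] [[347.8 139.8]]
2.0 [[303.9 126.4]] [[348.9 139.9]]
```

View pics/f.png

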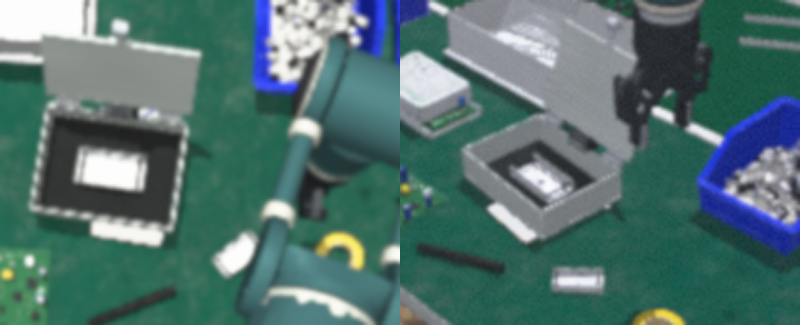

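The bracket lies flat in the tray at f (112,168). The lid is open, with its boss at f (121,27), which is 2 px short of where I expect it for the pressed angle. I'll check the lid's angle more closely with the wrist camera above it.

Emit:
play_rows(
  motion=[
    [0,0,-0.055,0,64],
    [0,0,-0.054,0,64],
    [0.045,0.022,0,0,64],
    [0.045,0.022,0,0,64],
    [0.045,0.022,0,0,64],
  ],
)

```text
time: 23.12
tool_pos: [0.5863, -0.0245, 0.3305]
tcp_rot: [2.355, 2.078, 0.001]
wrist_force: [0.1, -0.5, -0.3]
width: 0.75
```

Emit:
play_rows(
  motion=[
    [0.045,0.022,0,0,64],
    [0.045,0.022,0,0,64],
    [0.025,0.016,0,0,64],
    [0,0,0,0,64],
    [0,0,0,0,64],
  ],
)

```text
time: 23.75
tool_pos: [0.6591, 0.08, 0.3297]
tcp_rot: [-2.356, -2.078, 0.002]
wrist_force: [-0.0, -0.1, 0.5]
width: 0.745
```

```bash
python3 d.py
python3 - <<'E'
from h import *
T=camera_info("wrist")["pose"];np.save("T3.npy",T)
im=read_camera("wrist")[:,:,::-1].copy()
x=(.5337,.0947,-.1266)
for th in (1.90,1.94,1.967,2.0):
    print(th,proj("wrist",[hin(*x,186,0,5,th),hin(*x,156,102,0,th),hin(*x,156,-102,0,th)],T).round(1).tolist())
print(proj("wrist",[[.6885,.0741,.2291]],T).round(1))
cv2.imwrite("pics/w6.png",im)
E
```

```text
23.75 [0.6591 0.08   0.3297] [-0.  -0.1  0.5] w -1.6957024685364683 q [ 0.08  0.2   1.5  -0.    1.44  0.21]
1.9 [[348.2, 204.7], [329.4, 60.6], [327.5, 299.0]]
1.94 [[357.1, 203.5], [337.3, 60.9], [333.8, 297.7]]
1.967 [[362.9, 202.6], [342.5, 61.0], [337.9, 296.7]]
2.0 [[369.7, 201.5], [348.7, 61.2], [342.8, 295.4]]
[[362.9 204.8]]
```

View pics/w6.png

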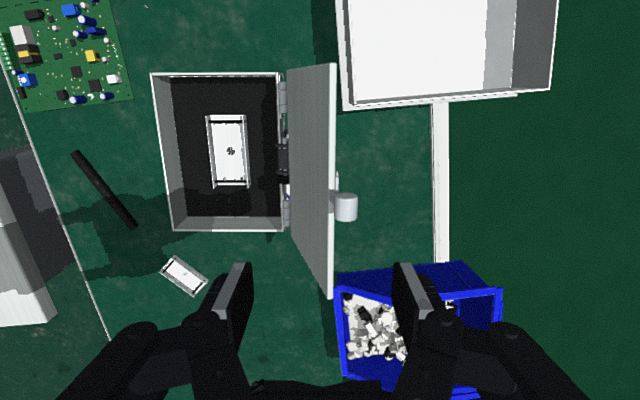

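The wrist view shows the boss at (346,207). The pressed pose would put it at (363,205), so the lid followed the hand back by about 0.07 rad when I let go. I'll press it home again by pushing the boss with shut fingers, which leaves nothing to drag on release. Then I'll lift the bracket and lay it again, so the order stays as asked.

Emit:
play_rows(
  motion=[
    [-0.0012,-0.0362,0,0,0],
    [0,0,0,0,0],
    [0,0,0,0,0],
    [0,0,0,0,0],
    [0,0,0,0,0],
  ],
)

```text
time: 24.42
tool_pos: [0.6241, 0.0823, 0.33]
tcp_rot: [2.358, 2.076, 0.0]
wrist_force: [-1.2, 0.8, 0.5]
width: -0.003
```

Emit:
play_rows(
  motion=[
    [0,0,0.04,0,0],
    [0,0,0.04,0,0],
    [0,0,0.0317,0,0],
    [0,0,0,0,0],
    [0,0,0,0,0],
  ],
)

```text
time: 25.05
tool_pos: [0.6246, 0.0826, 0.2196]
tcp_rot: [2.357, 2.076, 0.002]
wrist_force: [-0.6, 0.2, -0.1]
width: -0.001
```

Emit:
play_rows(
  motion=[
    [0,0.008,0,0,0],
    [0,0.008,0,0,0],
    [0,0.004,0,0,0],
    [0,0,0,0,0],
  ],
)

```text
time: 25.55
tool_pos: [0.6439, 0.0799, 0.2184]
tcp_rot: [2.358, 2.076, 0.0]
wrist_force: [0.5, -0.1, 0.3]
width: -0.003
```

Emit:
play_rows(
  motion=[
    [0,0.003,0,0,0],
    [0,0.003,0,0,0],
    [0,0,0,0,0],
  ],
)

```text
time: 25.92
tool_pos: [0.6495, 0.0792, 0.2182]
tcp_rot: [-2.358, -2.076, 0.0]
wrist_force: [0.4, 0.2, 0.2]
width: 0.002
```

Emit:
play_rows(
  motion=[
    [0,0.002,0,0,0],
    [0,0.002,0,0,0],
    [0,0,0,0,0],
  ],
)

```text
time: 26.3
tool_pos: [0.6533, 0.0788, 0.2182]
tcp_rot: [-2.357, -2.076, 0.0]
wrist_force: [-1.1, 0.3, 0.7]
width: 0.002
```

Emit:
play_rows(
  motion=[
    [0,0.002,0,0,0],
    [0,0.002,0,0,0],
    [0,0,0,0,0],
  ],
)

```text
time: 26.68
tool_pos: [0.6556, 0.0785, 0.2176]
tcp_rot: [-2.355, -2.075, 0.005]
wrist_force: [-5.9, -0.1, 1.5]
width: 0.001
```

Emit:
play_rows(
  motion=[
    [0,0.002,0,0,0],
    [0,0.002,0,0,0],
    [0,0,0,0,0],
  ],
)

```text
time: 27.05
tool_pos: [0.6579, 0.0781, 0.2169]
tcp_rot: [-2.353, -2.073, 0.009]
wrist_force: [-9.6, 0.8, 2.2]
width: 0.001
```

The force rose by about 1.6 N/mm as soon as I touched the boss. That is the buffer's stiffness as felt at the boss, and a free lid would have given way at about 3 N. So the lid was already resting on the buffer, and the pixel offset came from the boss creeping in the grip during the first press. I won't push any further. I'll back off and measure the boss from the same pose as w6.

Emit:
play_rows(
  motion=[
    [0,-0.003,0,0,0],
    [0,-0.003,0,0,0],
    [0,0,0,0,0],
  ],
)

```text
time: 27.42
tool_pos: [0.6546, 0.0786, 0.2179]
tcp_rot: [-2.357, -2.076, 0.002]
wrist_force: [-4.7, 1.5, 0.1]
width: -0.001
```

Emit:
play_rows(
  motion=[
    [0,-0.006,0,0,0],
    [0,-0.02,0,0,0],
    [0,-0.008,0,0,0],
    [0,0,-0.04,0,0],
    [0,0,-0.04,0,0],
  ],
)

```text
time: 28.05
tool_pos: [0.6217, 0.0827, 0.299]
tcp_rot: [2.357, 2.076, 0.0]
wrist_force: [1.6, 0.0, -0.1]
width: 0.002
```

Emit:
play_rows(
  motion=[
    [0,0,-0.0317,0,64],
    [0.0012,0.0382,0,0,64],
    [0,0,0,0,64],
    [0,0,0,0,64],
  ],
)

```text
time: 28.55
tool_pos: [0.6594, 0.0791, 0.3294]
tcp_rot: [-2.357, -2.076, 0.001]
wrist_force: [-0.6, -0.6, -0.6]
width: 0.748
```

```bash
python3 d.py .6591 .08 .3297
python3 - <<'E'
from h import *
T=camera_info("wrist")["pose"]; im=read_camera("wrist")[:,:,::-1].copy(); cv2.imwrite("pics/w7.png",im)
a=cv2.imread("pics/w6.png")
def m(box):
    x0,y0,x1,y1=box; r=cv2.matchTemplate(im[y0-15:y1+15,x0-15:x1+15],a[y0:y1,x0:x1],cv2.TM_CCOEFF_NORMED)
    _,v,_,p=cv2.minMaxLoc(r); return p[0]-15,p[1]-15,round(v,3)
print("boss",m((331,188,362,226)),"lidcorner",m((318,60,345,85)),"case",m((150,70,200,120)),"bracket",m((200,108,255,194)))
E
```

```text
28.55 [0.6594 0.0791 0.3294] [-0.6 -0.6 -0.6] w -1.6975567781636498 q [ 0.08  0.2   1.5  -0.    1.44  0.21]
shift [ 0.0009 -0.0004 -0.0003]
boss (-1, -1, 0.989) lidcorner (-1, -1, 0.979) case (-1, -1, 0.947) bracket (0, 0, 0.96)
```

The lid came back to exactly the same rest position after the second press. It moved elastically, so it is sitting on the buffer, and the bracket has not moved. Handing in.

```bash
python3 -c "
from workcell import *
finish_job(); print(read_state()['time'])"
```

```text
the job is handed in; nothing more can be done
the job is handed in; nothing more can be done
```

The lid is open against its buffer, and the bracket lies flat on the floor of the case. I handed the job in at about 29 s of the 72 s allowed.

- **Lid:** I opened it by the boss until the buffer was felt. The first press was about 7.7 N at the boss, roughly 12 N on the buffer. A second, lighter-contact check with shut fingers reached an estimated 16 N on the buffer, under the 25 N limit.
- **Bracket:** I lowered the larger zinc bracket until the floor took about 5 N, then released it. The pictures show it flat and centred in the tray.
- **Left alone:** I never touched the tape roll, black cover, power supply, small bracket or blue bracket, and the hand ended clear of everything.

**One check disagreed:** after I let go, the cameras put the lid at about 1.90 rad, while the hand's position at the first press implied about 1.97 rad. I put this down to the boss creeping in the grip, though I did not confirm that directly.

The second press supports the lid being on the buffer. The force rose at the buffer's own stiffness from first touch, and the lid sprang back to the same place to within a pixel. That press came after the bracket was laid, and I did not lift and re-lay the bracket because the lid had already been on the buffer.

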